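# Draw out the red slide tray with the pull hook

## Robot

A 6-joint arm with a two-finger parallel gripper is mounted at the origin on the work surface. World frame = base frame: x ahead of the robot, y to its left, z up, the work surface at z = 0. Lengths are in m, angles in rad, forces in N, time in s.
With the tool pointing down it reaches from about 0.35 to 0.975 m from the base axis. Payload 4.9 kg.
Tool frame: the origin (TCP) lies at the very end of the fingers, on their centre line; the grasp point (between the pads) lies 19 mm behind it; z points along the fingers, y is the line along which they close (so a half turn about z gives the same grasp; the last joint's range is limited). The gripper opens to 85 mm and grips with 20 to 120 N. Pads are 22 mm wide; open, the fingers measure 114 mm over their backs; the gripper's body (76 mm by 85 mm) begins 54 mm behind the grasp point. The pads swing forward as they close: fully open they stand 13 mm farther back than shut.
Start: joints at [1.046, 0.053, 1.613, -0, 1.476, -0.119], TCP at [0.247, 0.574, 0.231] pointing down, gripper open.
Joint ranges: [-3.01, 3.01], [-1.01, 2.22], [0.06, 2.58], [-1.02, 4.17], [0.09, 2.62], [-3.14, 3.14]. Speed limits (rad/s): [2.57, 2.57, 3.14, 3.14, 3.14, 3.14].

## Interface

Orientations are given as a unit quaternion [x, y, z, w].
In Python, from rig import r, command_gripper, sensors, vision, order gives the robot as it stands. Calls block until the motion is done:
- r.goto(position, orientation): joint-space move of the TCP to a pose.
- r.move_linear(position, velocity=0.15, orientation=None): straight line of the TCP; orientation=None keeps the orientation; velocity is the mean speed in m/s.
- r.goto_joints(angles): joint-space move.
- command_gripper(opening, effort=None): finger opening in m; effort is the grip in N (None keeps the last); returns when the fingers have stopped.
- r.hold(seconds).
- r.inverse_kinematics(position, orientation): joint angles nearest the present ones, or None.
- sensors.state(): the state.
- vision.get_image(name): name is "side" or "top"; returns (picture, depth): 400x640x3 uint8, red, green, blue; 400x640 float32, m along the optical axis (not along the pixel's ray), 0 where there is no reading.
- vision.calibration(name): a dict with "intrinsics" (3x3 intrinsics, pixels), "position" and "attitude" of the camera in the world. Camera axes: x right, y down, z forward; pixel columns grow to the right and rows downward; lengths in m; the calibration is good to about 2 mm. A picture is of the moment at which its call begins. calibration takes no time and is no camera call.
A pose or a line that the arm cannot do raises r.IKError and nothing moves.
- order.hand_in(): hands the job in; it is judged then, once.
The state is a dict: "t": time; "q": joint angles; "joint_velocities": joint speeds; "joint_torque": joint torques, N m; "tool_pos": TCP position; "eef_rot": TCP orientation; "contact_force": force on the tool from outside, world axes, zero at the start; "ft_torque": the same for the moment, N m; "gripper_width": finger opening in m; "grasp_force": force on a finger pad.
Only numpy, scipy, OpenCV 4.12 (cv2) and the standard library are available. Lean on these libraries where they do the work, as an engineer would, in place of code of your own. Each camera call takes 0.05 s, during which the arm holds its last target. There are 200 camera calls.

## Task

The slides in the red-tabbed tray of the slide loader are scanned. Take the orange-handled pull hook, put its prong down into the finger hole of the red tab and draw that tray out with it by about 70 mm, so that both its glass slides lie in the open, leaving the yellow and blue trays where they are. Then lift the hook out and lay it (do not drop it) back down on the open bench.

Things in the scene. Friction and masses are not known exactly. Their poses are not given: they have to be found in the camera images.
- hook: Loose pull hook, 120 g, lying on the bench. Orange handle block 80 long (x), 22 wide, 36 high, to grip across the 22 mm from above. Steel rod, 8 mm thick, runs on from its front (+x) end, axis 28 mm above the underside, and 90 mm ahead of the handle's middle turns down as the prong, which ends 3 mm above the underside's level. Origin: middle of the handle's underside; x towards the prong, z up.
- hook_tip (a point): Lower end of the hook's prong (8 mm thick, 21 mm long below the rod), on its axis: 90 mm ahead (+x) of the hook's origin and 3 mm above the level of the handle's underside. Axes as the hook's.
- red_tray (a joint): How far the red-tabbed tray is drawn out, in m: 0 fully in, 0.085 at its stop. Starts 0 to 10 mm out; slides level along -x of point red_hole with about 1.5 N of friction and stays where it is left. Its two glass slides both lie in the open from about 60 mm on.
- red_hole (a point): Centre of the round finger hole, 28 mm wide, in the red tab, at the tab's top face, 50 mm above the bench; moves with the tray. It goes straight through the 8 mm thick tab; free space below down to the bench. The tab is 48 wide and reaches 24 mm forward (-x) of the centre. z up, x straight into the loader: the tray is drawn out along -x. Loader front: 30 mm behind the hole with the tray fully in.
- yellow_hole (a point): The same point on the yellow tab, of a like tray that must stay where it is (0 to 10 mm out). The loader is a low black housing 304 wide, 230 deep, 80 high, with three trays side by side, 92 mm apart, in any order of colours.
- blue_hole (a point): The same point on the blue tab, on a like tray that must stay where it is (also 0 to 10 mm out).
Things that resemble listed ones, but are neither listed nor needed, are in the scene too. There is more than one size of the hook; the one meant has the size given above.

How it is judged:
On the way, in this order (a step that is already met when the one before it is completed fails the run):
1. the hook's prong is down in the red tab's finger hole (horizontal distance between hook_tip and red_hole below 0.014 m and z of hook_tip in the frame of red_hole below -0.004 m), for 0.1 s.
2. the red tray is drawn out by 60 mm or more with the prong still in its hole (value of joint red_tray above 0.06 m and horizontal distance between hook_tip and red_hole below 0.014 m and z of hook_tip in the frame of red_hole below -0.002 m), for 0.1 s.
3. the hook is brought down to the bench (underside within 20 mm of it) still in the fingers (height (world z) of hook below 0.02 m and contact force between the fingers and hook above 0.3 N).
At the end, for the whole second after the job is handed in: The red tray stands at least 60 mm out of the loader and at rest; the hook lies still on the bench (the middle of its handle's underside below 18 mm and its prong's end below 35 mm over the bench); the yellow and blue trays have nowhere on the way been moved by more than 12 mm (value of joint red_tray above 0.06 m and height (world z) of hook below 0.018 m and height (world z) of hook_tip below 0.035 m and linear speed of hook below 0.03 m/s and velocity of joint red_tray between -0.01 and 0.01 m/s); the robot touches nothing.
It fails at once if the yellow tray is moved by more than 12 mm (distance of yellow_hole from where it was at the start of the episode above 0.012 m).
It fails at once if the blue tray is moved by more than 12 mm (distance of blue_hole from where it was at the start of the episode above 0.012 m).
It also fails if it takes over 48 s, if anything falls off the work surface, if the arm or the gripper's body presses on something with over 40 N, if the wrist force passes 120 N, or if a joint passes its speed limit or range.

## Working session

There is one attempt and no reset: what is moved stays moved. The work goes in short steps, each a Python script; the robot and the scene stay as the last script left them, time stands still between calls to the robot, and variables do not carry over. Pictures are saved under pics/ and viewed, at most 10 in all, crops included, and the job is handed in when it is done.

```bash
mkdir -p pics; ls; python3 - <<'E'
from rig import r, command_gripper, sensors, vision, order
import cv2,numpy as np
for n in("top","side"):
    im,d=vision.get_image(n); cv2.imwrite(f"pics/{n}0.png",im[...,::-1]); np.savez(f"{n}0.npz",im=im,d=d)
    print(n,vision.calibration(n))
s=sensors.state();print(s['t'],s['eef_rot'])
E
```

```text
pics
top {'intrinsics': array([[398.67145235,   0.        , 311.81888245],
       [  0.        , 398.67145235, 198.59842464],
       [  0.        ,   0.        ,   1.        ]]), 'position': array([ 0.30653683, -0.15957975,  1.16522493]), 'attitude': array([ 0.70755014, -0.70267681,  0.04599204, -0.05918482])}
side {'intrinsics': array([[514.21413814,   0.        , 325.69741207],
       [  0.        , 514.21413814, 201.3114756 ],
       [  0.        ,   0.        ,   1.        ]]), 'position': array([ 0.15560717, -0.83389395,  0.83859155]), 'attitude': array([ 0.90605402, -0.19557709,  0.0836142 , -0.36582014])}
0.1 [ 2.01510607e-01  9.79485863e-01 -9.08036095e-04 -3.06529592e-04]
```

View pics/top0.png

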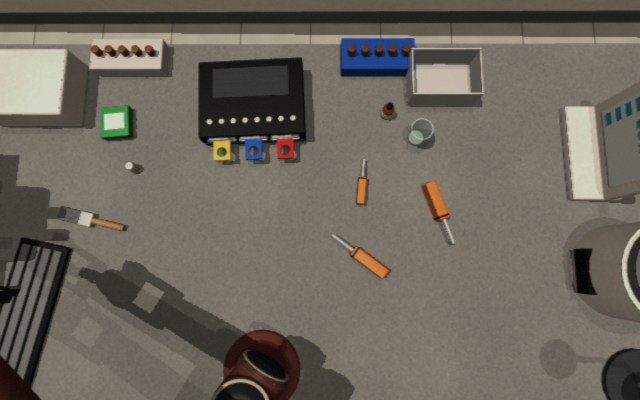

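View pics/side0.png

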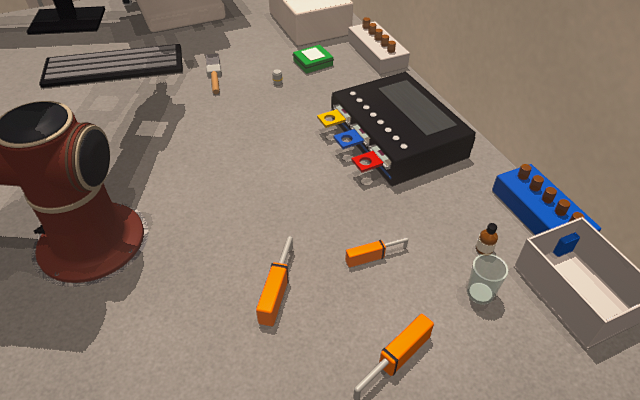

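Top view: the orange hook candidates are at (361,190) small, (437,200) with its prong pointing down the picture, and (370,262) with its prong up-left. The brush at (105,223) is another orange item. Tabs: yellow (222,150), blue (254,150), red (286,149). Next I measure the hooks and tabs from the depth.

```bash
cat >h.py <<'E'
from rig import r, command_gripper, sensors, vision, order
import cv2,numpy as np
from scipy.spatial.transform import Rotation as R
def cal(n):
    c=vision.calibration(n); return c["intrinsics"],R.from_quat(c["attitude"]).as_matrix(),c["position"]
def pts(n,d):
    K,A,p=cal(n); v,u=np.mgrid[:400,:640]
    c=np.dstack([(u-K[0,2])/K[0,0]*d,(v-K[1,2])/K[1,1]*d,d]); return c@A.T+p
def onplane(n,u,v,z):
    K,A,p=cal(n); w=A@np.array([(u-K[0,2])/K[0,0],(v-K[1,2])/K[1,1],1]); return p+w*(z-p[2])/w[2]
def proj(n,P):
    K,A,p=cal(n); c=K@(A.T@(np.asarray(P)-p)); return c[:2]/c[2]
def mask(im,h0,h1,s=150,v=60):
    h=cv2.cvtColor(im,cv2.COLOR_RGB2HSV); return cv2.inRange(h,(h0,s,v),(h1,255,255))
E
cat >m.py <<'E'
from h import *
for n in("top","side"):
    f=np.load(n+"0.npz"); im,d=f["im"],f["d"]; P=pts(n,d)
    for name,a,b in(("orange",8,18),("red",0,4),("yellow",22,32),("blue",105,125)):
        k,l,st,ce=cv2.connectedComponentsWithStats(mask(im,a,b))
        for i in range(1,k):
            if st[i,4]<60: continue
            m=(l==i)&(d>0); Q=P[m]; zt=np.percentile(Q[:,2],90); T=Q[abs(Q[:,2]-zt)<.008]
            if len(T)<10 or (T[:,0].mean()<.3): continue
            c,sz,an=cv2.minAreaRect(T[:,:2].astype(np.float32))
            print(n,name,ce[i].round(),st[i,4],"ztop %.3f"%zt,"c",np.round(c,3),"size",np.round(sz,3),"ang %.0f"%an)
E
python3 m.py
```

```text
top orange [361. 191.] 221 ztop 0.038 c [ 0.503 -0.279] size [0.022 0.079] ang 84
top orange [435. 200.] 548 ztop 0.052 c [ 0.473 -0.489] size [0.109 0.031] ang 19
top red [285. 148.] 272 ztop 0.052 c [ 0.62  -0.059] size [0.057 0.047] ang 1
top yellow [222. 150.] 263 ztop 0.052 c [0.615 0.126] size [0.057 0.048] ang 4
top blue [374.  55.] 1686 ztop 0.052 c [ 0.912 -0.33 ] size [0.217 0.099] ang 90
top blue [253. 148.] 240 ztop 0.052 c [0.618 0.033] size [0.057 0.047] ang 3
side orange [376.  28.] 98 ztop 0.080 c [0.915 0.45 ] size [0.146 0.027] ang 89
side orange [525. 171.] 94 ztop 0.080 c [ 0.914 -0.252] size [0.019 0.021] ang 2
side orange [537. 182.] 99 ztop 0.080 c [ 0.915 -0.292] size [0.023 0.02 ] ang 34
side orange [549. 194.] 115 ztop 0.080 c [ 0.916 -0.333] size [0.021 0.021] ang 22
side orange [562. 207.] 128 ztop 0.080 c [ 0.916 -0.371] size [0.021 0.021] ang 37
side orange [488. 237.] 186 ztop 0.055 c [ 0.739 -0.363] size [0.022 0.032] ang 40
side orange [365. 253.] 659 ztop 0.036 c [ 0.504 -0.28 ] size [0.024 0.081] ang 85
side orange [412. 339.] 1135 ztop 0.051 c [ 0.478 -0.49 ] size [0.1   0.032] ang 20
side orange [388. 363.] 194 ztop 0.049 c [ 0.424 -0.509] size [0.007 0.029] ang 19
side red [367. 161.] 358 ztop 0.051 c [ 0.623 -0.057] size [0.063 0.054] ang 5
side yellow [332. 117.] 186 ztop 0.051 c [0.615 0.126] size [0.058 0.052] ang 4
side blue [349. 138.] 249 ztop 0.051 c [0.621 0.035] size [0.063 0.053] ang 3
side blue [533. 201.] 2788 ztop 0.051 c [ 0.913 -0.332] size [0.22  0.103] ang 90
side blue [566. 244.] 349 ztop 0.050 c [ 0.884 -0.435] size [0.043 0.016] ang 2
```

The hook at top (361,190) measures 80x22x36, which matches the description. (437,200) is the large one (109x31x51), and (370,262) also looks large. I'll check the third one, the loader's direction and the holes, and take a crop.

```bash
cat >m2.py <<'E'
from h import *
f=np.load("top0.npz"); im,d=f["im"],f["d"]; P=pts("top",d)
g=np.load("side0.npz"); ims,ds=g["im"],g["d"]
for n,I,D in(("top",im,d),("side",ims,ds)):
    P=pts(n,D)
    sel=(D>0)&(I.max(2)<90)&(abs(P[...,2]-.08)<.006)&(P[...,0]>.6)&(P[...,0]<.95)&(abs(P[...,1]-.03)<.2)
    c,s,a=cv2.minAreaRect(P[sel][:,:2].astype(np.float32)); print(n,"loader",np.round(c,3),np.round(s,3),"%.1f"%a)
    for name,a,b in(("red",0,4),("yellow",22,32),("blue",105,125)):
        m=mask(I,a,b); cs,h=cv2.findContours(m,cv2.RETR_CCOMP,cv2.CHAIN_APPROX_NONE)
        for c,hh in zip(cs,h[0]):
            if hh[3]>=0 and cv2.contourArea(c)>15:
                x,y,w,hg=cv2.boundingRect(c); M=cv2.moments(c)
                u,v=M['m10']/M['m00'],M['m01']/M['m00']; print(n,name,"hole",round(u,1),round(v,1),w,hg,onplane(n,u,v,.050).round(4))
        T=P[(m>0)&(D>0)&(abs(P[...,2]-.05)<.004)&(abs(P[...,1]-.03)<.16)&(P[...,0]<.66)]
        if len(T): print("   front x %.4f y %.4f..%.4f"%(T[:,0].min(),T[:,1].min(),T[:,1].max()))
P=pts("top",d)
m=mask(im,8,18)>0; Q=P[m&(d>0)&(P[...,0]<.4)&(P[...,1]<-.15)&(P[...,1]>-.4)]
zt=np.percentile(Q[:,2],90);print("third",zt,cv2.minAreaRect(Q[Q[:,2]>zt-.006][:,:2].astype(np.float32)))
# small hook parts
for n,I,D in(("top",im,d),("side",ims,ds)):
    P=pts(n,D)
    s=(D>0)&(P[...,2]>.018)&(P[...,2]<.045)&(P[...,0]>.54)&(P[...,0]<.62)&(abs(P[...,1]+.28)<.04)
    Q=P[s]; far=Q[Q[:,0]>Q[:,0].max()-.008]; print(n,"rod",len(Q),Q.mean(0).round(4),"far",far.mean(0).round(4),Q[:,0].max())
crop=lambda I,u,v,w,h,k:cv2.resize(I[v:v+h,u:u+w],None,fx=k,fy=k,interpolation=cv2.INTER_NEAREST)
a=crop(ims,330,220,100,60,4); b=crop(ims,310,100,100,80,4)
cv2.imwrite("pics/c1.png",np.vstack([a,b])[...,::-1])
E
python3 m2.py
```

```text
top loader [0.765 0.041] [0.231 0.304] 3.1
top red hole 284.9 149.9 11 11 [ 0.6155 -0.0591  0.05  ]
   front x 0.5915 y -0.0829..-0.0355
top yellow hole 221.6 152.0 11 11 [0.6086 0.1242 0.05  ]
   front x 0.5852 y 0.1015..0.1509
top blue hole 253.1 150.9 11 11 [0.6122 0.0329 0.05  ]
top blue hole 392.2 49.9 12 15 [ 0.924  -0.3742  0.05  ]
top blue hole 378.7 49.9 12 15 [ 0.9241 -0.334   0.05  ]
top blue hole 364.9 49.9 11 15 [ 0.9241 -0.2931  0.05  ]
top blue hole 351.4 49.9 12 15 [ 0.9241 -0.2528  0.05  ]
   front x 0.5901 y 0.0090..0.0574
side loader [0.765 0.039] [0.233 0.308] 2.6
side red hole 70.8 264.4 9 6 [-0.032  -0.0961  0.05  ]
side red hole 64.0 229.7 11 14 [-0.0356  0.0008  0.05  ]
side red hole 58.3 161.6 7 9 [-0.0279  0.2234  0.05  ]
side red hole 365.0 161.7 13 8 [ 0.6147 -0.0634  0.05  ]
side red hole 52.1 201.9 8 7 [-0.0511  0.0929  0.05  ]
side red hole 46.2 202.2 7 7 [-0.0625  0.0972  0.05  ]
side red hole 43.2 196.3 12 8 [-0.0669  0.1185  0.05  ]
side red hole 44.5 187.9 8 8 [-0.0627  0.1446  0.05  ]
side red hole 32.8 182.1 4 9 [-0.0847  0.1745  0.05  ]
side red 
[... 221 characters left out ...]
 x -0.0619 y -0.0854..-0.0336
side yellow hole 329.1 117.7 13 9 [0.6094 0.1228 0.05  ]
   front x 0.5868 y 0.0985..0.1493
side blue hole 562.0 207.0 18 19 [ 0.9301 -0.3621  0.05  ]
side blue hole 548.9 194.6 17 19 [ 0.9302 -0.3217  0.05  ]
side blue hole 536.1 182.7 17 19 [ 0.9302 -0.2807  0.05  ]
side blue hole 346.5 138.3 12 10 [0.6133 0.0305 0.05  ]
   front x 0.5889 y 0.0085..0.0599
third 0.052000903064665094 ((0.29805541038513184, -0.29676613211631775), (0.11050578951835632, 0.030451469123363495), 53.22296142578125)
top rod 56 [ 0.5661 -0.2838  0.0311] far [ 0.5909 -0.2862  0.0304] 0.5949095379661438
side rod 112 [ 0.5683 -0.2874  0.0295] far [ 0.5919 -0.2897  0.0264] 0.5956941701488982
```

View pics/c1.png

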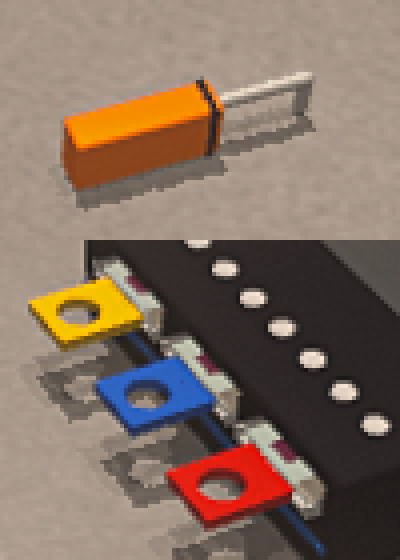

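The crop confirms it: the orange block with a rod and a down-turned prong is at side (365,253). The red tab's hole is at side (365,162), nearest the camera, with its shadow below. Now I grasp the hook and lift it.

```bash
cat >>h.py <<'E'
def down(yaw,s=1):
    y=s*np.array([-np.sin(yaw),np.cos(yaw),0]); z=np.array([0,0,-1.]); return R.from_matrix(np.column_stack([np.cross(y,z),y,z])).as_quat()
def rep(t=""):
    s=sensors.state(); print(t,"t %.2f"%s['t'],s['tool_pos'].round(4) if hasattr(s['tool_pos'],'round') else s['tool_pos'],"F",np.round(s['contact_force'],1),"w %.4f g %.1f"%(s['gripper_width'],np.max(s['grasp_force'])))
E
python3 - <<'E'
from h import *
q=down(np.radians(-5.6)); p=[.502,-.2795]
j=r.inverse_kinematics(p+[.12],q); print(np.round(j,2))
if j is not None and abs(j[5])<2.6:
    command_gripper(.055,60)
    r.goto(p+[.12],q); rep("above")
    r.move_linear(p+[.010],.12); rep("down")
    command_gripper(.0,60); rep("closed")
    r.move_linear(p+[.16],.15); rep("up")
E
```

```text
[-0.64  0.03  1.83 -0.    1.28 -2.11]
above t 3.65 [ 0.5024 -0.279   0.1201] F [-0.6  0.4 -0. ] w 0.0550 g 0.0
down t 4.72 [ 0.5027 -0.28    0.011 ] F [-0.9 -0.5 -0.8] w 0.0550 g 0.0
closed t 5.12 [ 0.5027 -0.28    0.0111] F [0.5 0.3 4.8] w 0.0210 g 60.4
up t 6.27 [ 0.5012 -0.2789  0.1584] F [ 0.1  0.  -1.4] w 0.0210 g 59.7
```

```bash
python3 - <<'E'
from h import *
ya=np.radians(2.9); e=np.array([np.cos(ya),np.sin(ya)]); q=down(ya)
p=np.array([.615,-.061])-.0895*e
r.goto([*p,.16],q); r.move_linear([*p,.085],.1); rep("above hole")
o=[]
for n in("top","side"):
    im,d=vision.get_image(n); np.savez(n+"1.npz",im=im,d=d)
    P=pts(n,d); h=[.615,-.061,.05]; u,v=proj(n,h).astype(int)
    s=(d>0)&(P[...,2]>.085)&(P[...,2]<.125)&(abs(P[...,1]+.061)<.03)&(P[...,0]>.58)&(P[...,0]<.65)
    Q=P[s]; print(n,len(Q),"rod mean",Q.mean(0).round(4),"xmax %.4f"%Q[:,0].max(),"far",Q[Q[:,0]>Q[:,0].max()-.008].mean(0).round(4))
    o.append(cv2.resize(im[v-40:v+30,u-45:u+45],None,fx=4,fy=4,interpolation=cv2.INTER_CUBIC))
    print(n,"crop origin",u-45,v-40,"expected tip px",proj(n,[.615,-.061,.077]).round(1),"rod top",proj(n,[.615,-.061,.106]).round(1))
cv2.imwrite("pics/c2.png",np.hstack(o)[...,::-1])
E
```

```text
above hole t 8.03 [ 0.5262 -0.0658  0.0857] F [-0.  -0.3 -1.4] w 0.0212 g 59.7<stdin>:10: RuntimeWarning: Mean of empty slice.
  ret = um.true_divide(
Traceback (most recent call last):
ValueError: zero-size array to reduction operation maximum which has no identity
```

Top is probably occluded by the arm, so I'll use the side view.

```bash
python3 - <<'E'
from h import *
n="side"; im,d=vision.get_image(n); P=pts(n,d); u,v=proj(n,[.615,-.061,.05]).astype(int)
s=(d>0)&(P[...,2]>.085)&(P[...,2]<.125)&(abs(P[...,1]+.061)<.03)&(P[...,0]>.58)&(P[...,0]<.65)
Q=P[s]; print(len(Q))
if len(Q): print(Q.mean(0).round(4),"xmax %.4f"%Q[:,0].max(),"far",Q[Q[:,0]>Q[:,0].max()-.008].mean(0).round(4))
print("origin",u-45,v-50,"hole",proj(n,[.615,-.061,.05]).round(1),"tip",proj(n,[.615,-.061,.077]).round(1),"rodtop",proj(n,[.615,-.061,.106]).round(1))
cv2.imwrite("pics/c3.png",cv2.resize(im[v-50:v+30,u-45:u+45],None,fx=6,fy=6,interpolation=cv2.INTER_CUBIC)[...,::-1])
E
```

```text
73
[ 0.6036 -0.0652  0.1019] xmax 0.6218 far [ 0.6169 -0.0648  0.0969]
origin 319 111 hole [364.6 161.1] tip [365.4 152.1] rodtop [366.2 142.2]
```

View pics/c3.png

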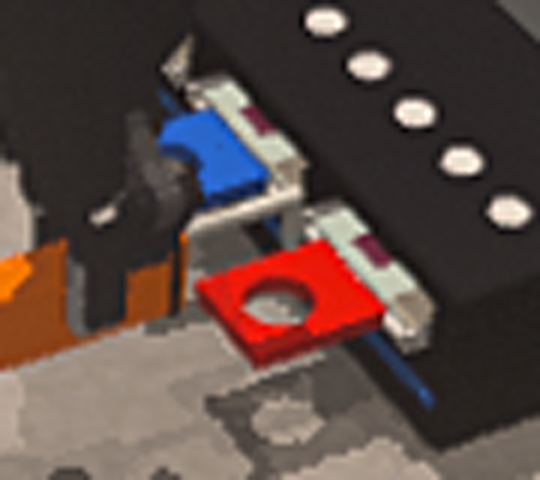

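The prong (side 367,152) is about 2 mm too far forward of the hole (side 365,162). I correct that, go down, then draw.

```bash
python3 - <<'E'
from h import *
ya=np.radians(2.9); e=np.array([np.cos(ya),np.sin(ya)])
p=np.array([.5262,-.0658])+[-.002,-.0005]
r.move_linear([*p,.085],.05)
r.move_linear([*p,.043],.06); r.hold(.2); rep("in")
if abs(sensors.state()['contact_force'][2])<12:
    for k in (.02,.045,.072):
        r.move_linear([*(p-k*e),.043],.04); rep(k)
    r.hold(.2)
n="side"; im,d=vision.get_image(n); m=mask(im,0,4); m[:,:250]=0
P=pts(n,d); T=P[(m>0)&(abs(P[...,2]-.05)<.005)]; print("red front x",T[:,0].min(),T[:,1].min(),T[:,1].max())
u,v=proj(n,[.553,-.064,.05]).astype(int)
cv2.imwrite("pics/c4.png",cv2.resize(im[v-50:v+50,u-60:u+90],None,fx=4,fy=4,interpolation=cv2.INTER_CUBIC)[...,::-1])
E
```

```text
in t 9.43 [ 0.5246 -0.0664  0.0436] F [-0.3 -0.6 -0.9] w 0.0210 g 59.7
0.02 t 10.08 [ 0.5038 -0.0674  0.0429] F [-0.1 -0.  -0.9] w 0.0207 g 59.7
0.045 t 10.86 [ 0.4788 -0.0686  0.0429] F [ 0.9  0.1 -1.3] w 0.0209 g 59.7
0.072 t 11.68 [ 0.4519 -0.07    0.0428] F [-0.1  0.2 -1.2] w 0.0208 g 59.7
red front x 0.5272122404431141 -0.09039614647381833 -0.03501171960849159
```

View pics/c4.png

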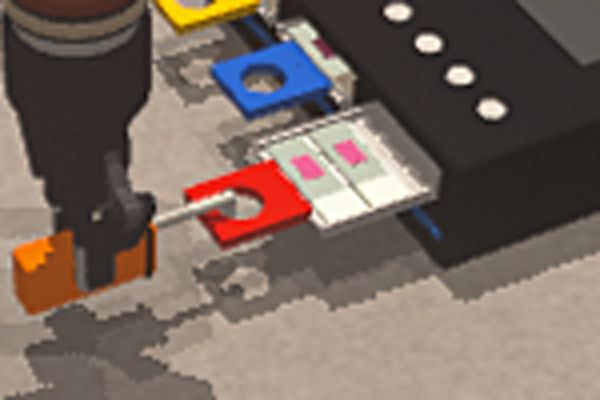

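The tray is drawn out about 63 mm and both slides are in the open, with the prong still in the red hole. I pull 3 mm more for margin, then lift out and lay the hook back where it was.

```bash
python3 - <<'E'
from h import *
ya=np.radians(2.9); e=np.array([np.cos(ya),np.sin(ya)])
p=np.array([.5242,-.0663])
a=p-.075*e; b=p-.069*e
r.move_linear([*a,.043],.04); r.hold(.15); rep("pulled")
r.move_linear([*b,.043],.04)
r.move_linear([*b,.12],.08); rep("lifted")
q=down(np.radians(-5.6)); t=[.490,-.275]
r.goto([*t,.12],q)
r.move_linear([*t,.03],.12); r.move_linear([*t,.0112],.03); r.hold(.2); rep("laid")
command_gripper(.05); r.hold(.2); rep("open")
r.move_linear([*t,.14],.12); rep("clear")
o=[]
for n in("side","top"):
    im,d=vision.get_image(n); P=pts(n,d); m=mask(im,0,4); T=P[(m>0)&(abs(P[...,2]-.05)<.005)&(P[...,0]>.45)]
    if len(T): print(n,"red front x",T[:,0].min())
    m=mask(im,8,18)>0; Q=P[m&(P[...,0]>.42)&(P[...,0]<.56)&(abs(P[...,1]+.275)<.06)&(P[...,2]>.01)]; 
    if len(Q): print(n,"hook",Q[:,2].max(),cv2.minAreaRect(Q[:,:2].astype(np.float32)))
    if n=="side": cv2.imwrite("pics/end.png",im[...,::-1])
E
```

```text
pulled t 12.33 [ 0.4492 -0.0701  0.043 ] F [ 0.5  0.9 -0.2] w 0.0208 g 59.7
lifted t 13.75 [ 0.4548 -0.0696  0.1192] F [-0.4  0.3 -1.3] w 0.0208 g 59.7
laid t 16.47 [ 0.49   -0.275   0.0111] F [ 0.1  0.7 -0.8] w 0.0209 g 60.0
open t 17.06 [ 0.49   -0.275   0.0112] F [ 0.3 -0.3 -0.8] w 0.0496 g 0.0
clear t 18.28 [ 0.4894 -0.2746  0.1388] F [0.  0.9 0.2] w 0.0502 g 0.0
side red front x 0.5240854989502216
side hook 0.38870121342427855 ((0.4761928617954254, -0.27817273139953613), (0.1098073273897171, 0.033979061990976334), 3.9542624950408936)
top red front x 0.5246192263196354
top hook 0.2732423615729517 ((0.47706323862075806, -0.2703361511230469), (0.02864000014960766, 0.04827949032187462), 65.18453216552734)
```

View pics/end.png

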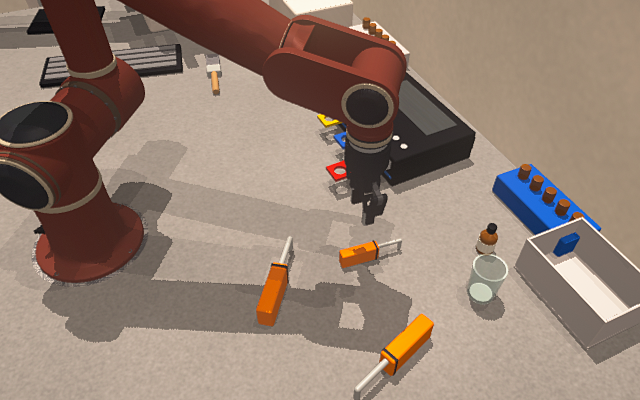

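The hook lies flat at side (360,253), clear of the gripper. In the top view the red tab's front has moved from x 0.5915 to 0.5246, about 67 mm. Handing in.

```bash
python3 -c "
from h import *
print(order.hand_in())"
```

```text
the job is handed in; nothing more can be done
None
```

I drew the red tray out about 67 mm with the hook, so both slides lie in the open, laid the hook back on the bench and handed the job in; the yellow and blue trays were not touched as far as I could see, and no verdict came back.

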